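# Nest the matching empties, reject the odd trays

### The job

These empty pink parts trays go back to the supplier as one nested pile, but somebody has left an odd straight-sided tray with a divider sitting askew on top of the pile. Lift it off and set it down flat in the shallow red reject tray, set the loose divided tray beside it there too, and nest the loose tapered tray fully home in the pile. Set things down rather than dropping them, keep the pile where it stands, and leave the other things on the bench alone.

Things in the scene. Friction and masses are not known exactly. Their poses are not given: they have to be found in the camera images.
- loose_match_center (a point): Loose tapered tray that belongs on the pile: pink, one open pocket, walls sloping in to a 114 x 38 mm foot; 140 (x) x 64 (y) x 40 mm. Grip its upright rim band (top 16 mm) across the 64 mm. Nested, its band rests on the band of the tray below, 16 mm above it, with 2 mm of play; either way round fits. Point: tray centre, 20 mm above its underside, z up.
- loose_odd_center (a point): Loose tray on the bench: pink tray of the odd kind, upright walls and a cross wall making two compartments; 140 (x) x 64 (y) x 40 mm. Its foot is as wide as its top, so it cannot enter a tapered tray's mouth. Grip across the 64 mm. Point: tray centre, 20 mm above its underside, z up.
- perched_odd_center (a point): Tray left askew on the pile, resting on the top tapered tray's rim: pink tray of the odd kind, upright walls and a cross wall making two compartments; 140 (x) x 64 (y) x 40 mm. Its foot is as wide as its top, so it cannot enter a tapered tray's mouth. Grip across the 64 mm. Point: tray centre, 20 mm above its underside, z up.
- pile_top_center (a point): Top one of the three nested pink tapered trays of the pile, same kind as the loose tapered one: 140 (x) x 64 (y) x 40 mm, rim band the top 16 mm, mouth 130 x 54 mm. Point: tray centre, 20 mm above its underside, z up.
- pile_middle_center (a point): Middle one of the three nested trays, same kind, 16 mm lower than the top one. Point: tray centre, 20 mm above its underside, z up.
- pile_bottom_center (a point): Bottom one of the three nested trays, same kind, standing loose on the bench. Tall black board racks stand at the back of the bench, from about 0.61 m ahead of the robot on: do not swing into them. Point: tray centre, 20 mm above its underside, z up.
- reject_tray_floor (a point): Shallow red reject tray, fixed, empty: outside 170 (x) x 250 (y) mm, rim 24 mm above the bench, floor 154 x 234 mm. Point: centre of its inner floor, 3 mm above the bench, z up. Two divided trays fit side by side with their length along x, at y = -52 and +52 mm.
- spool: bystander: spool of white wire with black flanges, 60 mm across, 48 mm high, standing; origin at the middle of its underside
- tin: bystander: low round whitish tin, 60 mm across, 22 mm high; origin at the middle of its underside
- screwdriver: bystander: small blue-handled screwdriver, 156 mm long (its y axis), 20 mm high, lying; origin at the middle of its underside

How it is judged:
At the end, for the whole second after the job is handed in: Loose tapered tray nested on the pile's top tray (16 +-3 mm above it, within 5 mm sideways and 0.12 rad, level); pile trays still nested, bottom one within 30 mm of its start; both divided trays level on the red tray's floor (middle 20 +-4 mm above it); all at rest (x of loose_match_center in the frame of pile_top_center between -0.005 and 0.005 m and y of loose_match_center in the frame of pile_top_center between -0.005 and 0.005 m and z of loose_match_center in the frame of pile_top_center between 0.013 and 0.019 m and angle between the x axis of pile_top_center and the x axis of loose_match_center, either way round below 0.12 rad and angle between each of loose_match_center, pile_top_center, pile_middle_center, pile_bottom_center's own z axis and vertical below 0.06 rad and x of pile_top_center in the frame of pile_middle_center between -0.005 and 0.005 m and y of pile_top_center in the frame of pile_middle_center between -0.005 and 0.005 m and z of pile_top_center in the frame of pile_middle_center between 0.013 and 0.019 m and angle between the x axis of pile_middle_center and the x axis of pile_top_center, either way round below 0.12 rad and x of pile_middle_center in the frame of pile_bottom_center between -0.005 and 0.005 m and y of pile_middle_center in the frame of pile_bottom_center between -0.005 and 0.005 m and z of pile_middle_center in the frame of pile_bottom_center between 0.013 and 0.019 m and angle between the x axis of pile_bottom_center and the x axis of pile_middle_center, either way round below 0.12 rad and x of perched_odd_center in the frame of reject_tray_floor between -0.09 and 0.09 m and y of perched_odd_center in the frame of reject_tray_floor between -0.12 and 0.12 m and z of perched_odd_center in the frame of reject_tray_floor between 0.016 and 0.024 m and angle between each of perched_odd_center, loose_odd_center's own z axis and vertical below 0.08 rad and x of loose_odd_center in the frame of reject_tray_floor between -0.09 and 0.09 m and y of loose_odd_center in the frame of reject_tray_floor between -0.12 and 0.12 m and z of loose_odd_center in the frame of reject_tray_floor between 0.016 and 0.024 m and distance of pile_bottom_center from where it was at the start of the episode below 0.03 m and linear speed of each of loose_match, perched_odd, loose_odd below 0.02 m/s); the robot touches nothing.
It fails at once if the spool, tin or screwdriver is pushed more than 30 mm from its place (distance of any of spool, tin, screwdriver from where it was at the start of the episode above 0.03 m).
It fails at once if the loose tapered tray is dropped from more than about 5 cm (falls faster than 1 m/s out of the fingers) (linear speed of loose_match above 1 m/s and contact force between the fingers and loose_match below 0.1 N).
It fails at once if the divided tray from the pile is dropped from more than about 5 cm (falls faster than 1 m/s out of the fingers) (linear speed of perched_odd above 1 m/s and contact force between the fingers and perched_odd below 0.1 N).
It fails at once if the loose divided tray is dropped from more than about 5 cm (falls faster than 1 m/s out of the fingers) (linear speed of loose_odd above 1 m/s and contact force between the fingers and loose_odd below 0.1 N).
It also fails if it takes over 72 s, if anything falls off the work surface, if the arm or the gripper's body presses on something with over 40 N, if the wrist force passes 120 N, or if a joint passes its speed limit or range.

### The arm

A 6-joint arm with a two-finger parallel gripper is mounted at the origin on a cart in front of the work surface, level with it; the furniture and walls round the work are solid. World frame = base frame: x ahead of the robot, y to its left, z up, the work surface at z = 0. Lengths are in m, angles in rad, forces in N, time in s.
With the tool pointing down it reaches from about 0.35 to 0.975 m from the base axis. Payload 4.9 kg.
Tool frame: the origin (TCP) lies on the centre line of the jaws, within the pads' length; the fingertips stand 11 mm ahead of it and the grasp point (between the pads) lies 8 mm behind it; z points along the fingers, y is the line along which they close (so a half turn about z gives the same grasp; the last joint's range is limited). The gripper opens to 85 mm and grips with 20 to 120 N. Pads are 22 mm wide; open, the fingers measure 114 mm over their backs; the gripper's body (76 mm by 85 mm) begins 54 mm behind the grasp point. The pads swing forward as they close: fully open they stand 13 mm farther back than shut.
Start: joints at [1.082, 0.053, 1.613, -0, 1.476, -0.119], TCP at [0.226, 0.583, 0.242] pointing down, gripper open.
Joint ranges: [-3.01, 3.01], [-1.01, 2.22], [0.06, 2.58], [-1.02, 4.17], [0.09, 2.62], [-3.14, 3.14]. Speed limits (rad/s): [2.57, 2.57, 3.14, 3.14, 3.14, 3.14].

### API

Orientations are given as a unit quaternion [x, y, z, w].
In Python, from rig import arm, viewer, order gives the robot as it stands. The module is installed in compiled form; this text tells all that it offers.
- The arm moves only by the shell command python3 -m crank 'ROWS'. ROWS is JSON, a list of rows, each an object of numbers: "ax", "ay", "az": the turn, a rotation vector about the tool's x, y, z in degrees; "x", "y", "z": the shift along the tool's x, y, z in mm; "claw": the opening, from 0 (shut) to 1 (fully open). In form: [{"ax": .., "ay": .., "az": .., "x": .., "y": .., "z": .., "claw": ..}, ...]. A call has 1 to 12 rows; each row shifts and turns the commanded pose from where the row before left it, along the tool's axes as they then stand; what a row does not reach is not made up. A row lasts 1/10 s, in which the tool goes at most 50 mm and 8.59 degrees, less where a joint would pass 70% of its speed; a pose out of reach is approached as far as the arm can. A call with a gripper value outside its range is refused whole. The fingers move at their own pace and stop on an object; the grip force is fixed at half the most. Time passes only in rows, so rows that do not move let the fingers close. It gives the time, the measured TCP pose, the force, the opening and the grip force at its end, in the units of the state.
- arm.get_state(): the state, without advancing time (a new reading comes with each control period).
- viewer.grab_frame(name): name is "scene" or "top" or "wrist"; returns a dict with "frame" (480x640x3 uint8, red, green, blue), "range_z" (480x640 float32, m along the optical axis (not along the pixel's ray), 0 where there is no reading), "K" (3x3 intrinsics, pixels), "k1" (the pictures are not rectified: a ray, as slopes to the right and down, at radius r is drawn at 1 + k1 r^2 times it, then the intrinsics apply), "rvec" (rotation vector, rad) and "tvec" (3), from world to camera coordinates, as OpenCV has them. Camera axes: x right, y down, z forward; pixel columns grow to the right and rows downward; lengths in m; the calibration is good to about 2 mm. A picture is of the moment at which its call begins.
- order.sign_off(): hands the job in; it is judged then, once.
The state is a dict: "clock": time; "qpos": joint angles; "dq": joint speeds; "joint_efforts": joint torques, N m; "position": TCP position; "tool_rot": TCP orientation; "ft_force": force on the tool from outside, world axes, zero at the start; "ft_torque": the same for the moment, N m; "opening": opening from 0.0 (shut) to 1.0 (fully open); "grasp_force": force on a finger pad.
Only numpy, scipy, OpenCV 4.12 (cv2) and the standard library are available. Lean on these libraries where they do the work, as an engineer would, in place of code of your own. Each camera call takes 0.05 s, during which the arm holds its last target. There are 200 camera calls.

## Working session

There is one attempt and no reset: what is moved stays moved. The work goes in short steps, Python scripts to look and compute and a shell command to move; the robot and the scene stay as the last step left them, time stands still between calls to the robot, and variables do not carry over. Pictures are saved under pics/ and viewed, at most 10 in all, crops included, and the job is handed in when it is done.

```bash
mkdir -p pics
cat > h.py <<'E'
import numpy as np, cv2
from rig import arm, viewer, order
from scipy.spatial.transform import Rotation as R
def cloud(f):
    K=np.array(f["K"]);d=f["range_z"];h,w=d.shape
    u,v=np.meshgrid(np.arange(w),np.arange(h))
    p=np.stack([u,v],-1).reshape(-1,1,2).astype(np.float64)
    n=cv2.undistortPoints(p,K,np.array([f["k1"],0,0,0,0.])).reshape(h,w,2)
    c=np.dstack([n*d[...,None],d])
    Rm=cv2.Rodrigues(np.array(f["rvec"],float))[0]
    P=(c-np.array(f["tvec"]).ravel())@Rm
    P[d<=0]=np.nan
    return P
def pink(f):
    hsv=cv2.cvtColor(f["frame"],cv2.COLOR_RGB2HSV);return hsv
def save(f,n): cv2.imwrite("pics/"+n,cv2.cvtColor(f["frame"],cv2.COLOR_RGB2BGR))
E
python3 - <<'E'
from h import *
for n in("scene","top"):
    f=viewer.grab_frame(n);save(f,n+"0.png");np.savez("/tmp/"+n,**f)
s=arm.get_state();print(s)
E
```

```text
{'clock': 0.1, 'qpos': array([ 1.08198363e+00,  5.33333554e-02,  1.61415378e+00,  3.88205339e-05,
        1.47601883e+00, -1.19003450e-01]), 'dq': array([-0.00085197, -0.00060259, -0.00291144, -0.00056247, -0.00078523,
        0.000601  ]), 'joint_efforts': array([ 1.30021992e-03, -3.94898164e+01, -3.71366251e+01, -6.66319897e-05,
        3.89067951e-03,  1.99048799e-05]), 'position': array([0.22563235, 0.58226572, 0.24116133]), 'tool_rot': array([ 1.83854523e-01,  9.82952999e-01, -9.07036626e-04, -3.04717317e-04]), 'ft_force': array([-0.79507584, -0.19343282,  0.12528914]), 'ft_torque': array([-0.04099453,  0.04240806,  0.02052697]), 'grasp_force': 0.0, 'opening': 0.9957836088884371}
```

View pics/top0.png

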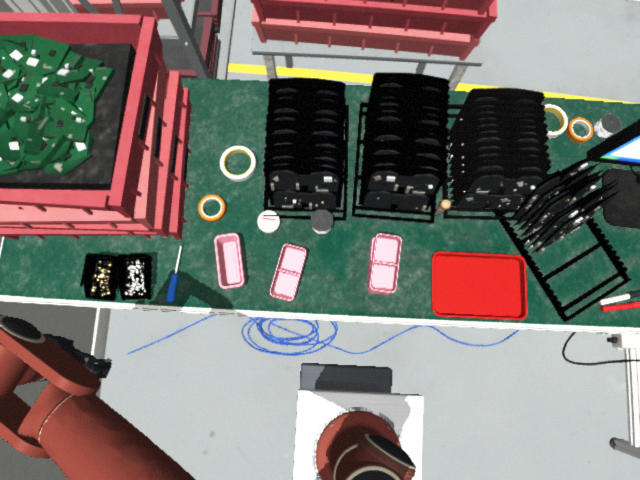

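View pics/scene0.png

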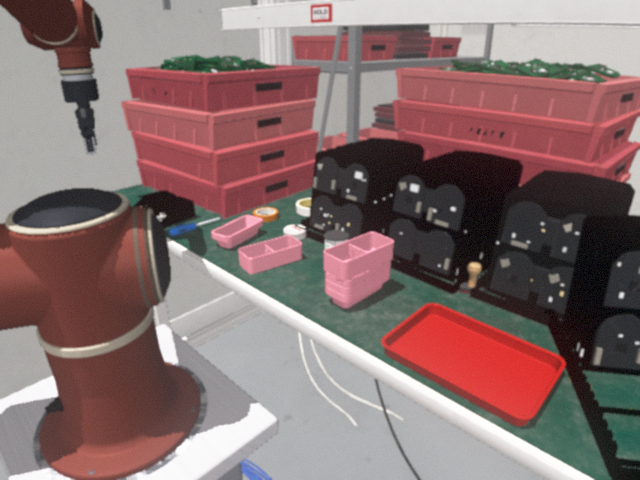

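Top view: the loose tapered tray is at (229,261), the loose divided tray at (289,272), the pile with the perched tray at (384,263) and the red tray at (479,285). The tin is at (268,221), the spool at (321,221) and the screwdriver at (173,285).

```bash
cat >> h.py <<'E'
def seg(f,box):
    hsv=cv2.cvtColor(f["frame"],cv2.COLOR_RGB2HSV);b=np.zeros(hsv.shape[:2],bool);b[box[1]:box[3],box[0]:box[2]]=1
    H,S,V=cv2.split(hsv)
    return b&((H>165)|(H<8))&(S>30)&(S<140)&(V>120), b&((H>170)|(H<8))&(S>190)
def rect(P,m,zlo,zhi):
    Q=P[m];Q=Q[(Q[:,2]>zlo)&(Q[:,2]<zhi)]
    (c,s,a)=cv2.minAreaRect((Q[:,:2]*1000).astype(np.float32))
    if s[0]<s[1]: s=s[::-1];a+=90
    a=(a+90)%180-90
    return np.round(c,1),np.round(s,1),round(a,1),len(Q),np.round(np.median(Q[:,2])*1000,1)
E
python3 - <<'E'
from h import *
f=dict(np.load("/tmp/top.npz"));P=cloud(f)
print(P[300,60],P[265,330])
for n,b in dict(match=(205,225,250,295),odd=(262,235,315,305),pile=(360,225,410,300)).items():
    m,_=seg(f,b);z=P[m][:,2];zt=np.nanpercentile(z,98);print(n,m.sum(),zt,rect(P,m,zt-.012,zt+.01))
    print(np.histogram(z,np.arange(-.01,.14,.01))[0])
m=seg(f,(425,245,535,325))[1];print('red',rect(P,m,.015,.035),rect(P,m,-.01,.012))
for n,(u,v) in dict(tin=(268,221),spool=(321,221),sd=(173,285)).items():print(n,P[v,u])
f=dict(np.load("/tmp/scene.npz"));P=cloud(f)
for n,b in dict(match=(205,212,265,252),odd=(235,235,305,275),pile=(318,230,398,310)).items():
    m,_=seg(f,b);z=P[m][:,2];zt=np.nanpercentile(z,98);print(n,m.sum(),zt,rect(P,m,zt-.012,zt+.01))
m=seg(f,(318,230,398,310))[0]
for lo in(.03,.05,.07,.09,.11):print(lo,rect(P,m,lo,lo+.015))
E
```

```text
[ 3.38857238e-01  8.07674105e-01 -5.22090832e-05] [0.47076176 0.09230581 0.00117223]
match 986 0.04239581890017667 (array([464.9, 354.9]), array([138.4,  65.5]), 12.4, 433, np.float64(38.5))
[ 32 239 115 150 313 128   0   0   0   0   0   0   0   0   0]
odd 687 0.042339203470355115 (array([442.1, 200. ]), array([140.6,  64.2]), -12.3, 224, np.float64(38.5))
[ 35 290  54  75 160  69   0   0   0   0   0   0   0   0   0]
pile 951 0.11366105063909966 (array([466.8, -39.2]), array([140.7,  64.8]), -5.5, 278, np.float64(109.9))
[ 20  39   0   6  21  30  21  24 294  98 104 158 134   0   0]
red (array([ 445.1, -298.1]), array([252.5, 191.2]), -89.4, 732, np.float64(22.8)) (array([ 439.7, -303. ]), array([250.6, 167.6]), 89.4, 5220, np.float64(3.0))
tin [0.57757304 0.26285498 0.02086151]
spool [0.57751291 0.12166741 0.04949267]
sd [0.39479029 0.49917226 0.01664797]
match 1407 0.04337559184596869 (array([461.4, 313.2]), array([181.2, 148.4]), 84.3, 654, np.float64(38.2))
odd 1892 0.04278905939402886 (array([453.4, 239.8]), array([152. , 140.7]), 75.8, 683, np.float64(37.2))
pile 4020 0.11434870467648296 (array([468.7, -38.9]), array([142.5,  66.3]), -5.9, 914, np.float64(108.9))
0.03 (array([539.4,  14.4]), array([313.9, 124.9]), 36.9, 463, np.float64(37.8))
0.05 (array([535.6, -14.5]), array([285.5, 101.3]), 20.1, 450, np.float64(57.4))
0.07 (array([467.8, -40.4]), array([140. ,  66.8]), -5.1, 555, np.float64(78.7))
0.09 (array([468.3, -39.2]), array([141.2,  65.9]), -5.1, 896, np.float64(98.0))
0.11 (array([468.7, -38.9]), array([142.3,  66.3]), -5.9, 382, np.float64(113.0))
```

```bash
cat >> h.py <<'E'
def go(x,y,z,yaw):
    "turn (deg) then shift (mm, in tool axes after the turn) to reach TCP x,y,z mm with the tray axis at yaw deg"
    s=arm.get_state();Rm=R.from_quat(s["tool_rot"]).as_matrix();p=np.array(s["position"])*1000
    a=np.radians(yaw)
    T=np.array([[-np.cos(a),np.sin(a),0],[-np.sin(a),-np.cos(a),0],[0,0,1]])@np.diag([1,-1,-1])
    if T[:,0]@Rm[:,0]<0: T=T@np.diag([-1,-1,1])
    rv=R.from_matrix(Rm.T@T).as_rotvec(degrees=True)
    d=T.T@(np.array([x,y,z])-p)
    print("t %.1f pos %s F %s open %.3f grip %.1f | turn %s shift %s"%(s["clock"],p.round(1),np.round(s["ft_force"],1),s["opening"],s["grasp_force"],rv.round(1),d.round(1)))
E
python3 -c "
from h import *
go(467.5,-39,200,-5.5)"
```

```text
t 0.1 pos [225.6 582.3 241.2] F [-0.8 -0.2  0.1] open 0.996 grip 0.0 | turn [ -0.1  -0.  -15.7] shift [-300.3 -595.2   41.2]
```

```bash
python3 -m crank '[{"az":-8,"claw":1},{"az":-7.7},{"x":-15,"y":-30},{"x":-20,"y":-40},{"x":-20,"y":-40},{"x":-20,"y":-40},{"x":-20,"y":-40},{"x":-20,"y":-40},{"x":-20,"y":-40},{"x":-20,"y":-40},{"x":-20,"y":-40},{"x":-20,"y":-40}]'
python3 -m crank '[{"x":-20,"y":-40,"claw":1},{"x":-20,"y":-40},{"x":-20,"y":-40},{"x":-20,"y":-40},{"x":-15,"y":-30,"z":20},{"x":-10,"y":-15,"z":21},{},{},{}]'
python3 - <<'E'
from h import *
go(467.5,-39,92,-5.5)
f=viewer.grab_frame("wrist");save(f,"w1.png");P=cloud(f)
m,_=seg(f,(0,0,640,480));print(rect(P,m,.1,.13)); print(rect(P,m,.095,.13))
E
```

```text
t 0.1 pos [225.6 582.3 241.2] F [-0.8 -0.2  0.1] open 0.996 grip 0.0 | turn [ -0.1  -0.  -15.7] shift [-300.3 -595.2  149.2]
(array([0., 0.]), array([0., 0.]), 0.0, 0, np.float64(nan))
(array([514.1, 691.2]), array([42.8, 16.1]), 89.9, 506, np.float64(96.7))invalid input at $[0]: expected keys ax, ay, az, x, y, z, claw
invalid input at $[0]: expected keys ax, ay, az, x, y, z, claw
  return _methods._mean(a, axis=axis, dtype=dtype,
  ret = ret.dtype.type(ret / rcount)
```

View pics/w1.png

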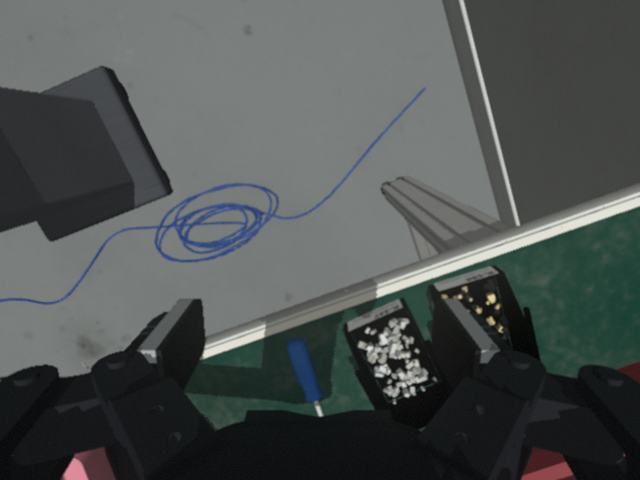

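The rows were refused because each one needs all seven keys. The picture still shows the start view, with the screwdriver at (305,370).

```bash
python3 -m crank '[{"ax":0,"ay":0,"az":-8,"x":0,"y":0,"z":0,"claw":1},{"ax":0,"ay":0,"az":-7.7,"x":0,"y":0,"z":0,"claw":1},{"ax":0,"ay":0,"az":0,"x":-15,"y":-30,"z":0,"claw":1},{"ax":0,"ay":0,"az":0,"x":-20,"y":-40,"z":0,"claw":1},{"ax":0,"ay":0,"az":0,"x":-20,"y":-40,"z":0,"claw":1},{"ax":0,"ay":0,"az":0,"x":-20,"y":-40,"z":0,"claw":1},{"ax":0,"ay":0,"az":0,"x":-20,"y":-40,"z":0,"claw":1},{"ax":0,"ay":0,"az":0,"x":-20,"y":-40,"z":0,"claw":1},{"ax":0,"ay":0,"az":0,"x":-20,"y":-40,"z":0,"claw":1},{"ax":0,"ay":0,"az":0,"x":-20,"y":-40,"z":0,"claw":1},{"ax":0,"ay":0,"az":0,"x":-20,"y":-40,"z":0,"claw":1}]'
python3 -m crank '[{"ax":0,"ay":0,"az":0,"x":-20,"y":-40,"z":0,"claw":1},{"ax":0,"ay":0,"az":0,"x":-20,"y":-40,"z":0,"claw":1},{"ax":0,"ay":0,"az":0,"x":-20,"y":-40,"z":0,"claw":1},{"ax":0,"ay":0,"az":0,"x":-20,"y":-40,"z":0,"claw":1},{"ax":0,"ay":0,"az":0,"x":-20,"y":-40,"z":10,"claw":1},{"ax":0,"ay":0,"az":0,"x":-15,"y":-30,"z":15,"claw":1},{"ax":0,"ay":0,"az":0,"x":-10,"y":-15,"z":16,"claw":1},{"ax":0,"ay":0,"az":0,"x":0,"y":0,"z":0,"claw":1},{"ax":0,"ay":0,"az":0,"x":0,"y":0,"z":0,"claw":1}]'
python3 - <<'E'
from h import *
go(467.5,-39,92,-5.5)
f=viewer.grab_frame("wrist");save(f,"w2.png");P=cloud(f)
m,_=seg(f,(0,0,640,480));print(rect(P,m,.1,.13)); print(rect(P,m,.06,.08))
E
```

```text
clock: 1.25
position: [0.3667, 0.2159, 0.2421]
tool_rot: [0.048, 0.999, 0.0, 0.0]
ft_force: [0.5, 0.1, 0.4]
opening: 0.995
grasp_force: 0.0
clock: 2.15
position: [0.4672, -0.0381, 0.2008]
tool_rot: [0.048, 0.999, 0.0, -0.001]
ft_force: [-0.8, 0.8, -0.6]
opening: 0.996
grasp_force: 0.0
t 2.1 pos [467.2 -38.1 200.8] F [-0.8  0.8 -0.6] open 0.996 grip 0.0 | turn [ 0.  -0.1 -0. ] shift [ -0.4  -0.9 108.8]
(array([469.3, -37.7]), array([139.6,  64.4]), -5.9, 4454, np.float64(111.0))
(array([470.1, -38.1]), array([135. ,  58.7]), -5.9, 14546, np.float64(75.0))
```

```bash
python3 -m crank '[{"ax":0,"ay":0,"az":0,"x":-2,"y":0,"z":20,"claw":1},{"ax":0,"ay":0,"az":0,"x":0,"y":0,"z":30,"claw":1},{"ax":0,"ay":0,"az":0,"x":0,"y":0,"z":25,"claw":1},{"ax":0,"ay":0,"az":0,"x":0,"y":0,"z":20,"claw":1},{"ax":0,"ay":0,"az":0,"x":0,"y":0,"z":13,"claw":1},{"ax":0,"ay":0,"az":0,"x":0,"y":0,"z":0,"claw":0.5},{"ax":0,"ay":0,"az":0,"x":0,"y":0,"z":0,"claw":0.5},{"ax":0,"ay":0,"az":0,"x":0,"y":0,"z":0,"claw":0.5},{"ax":0,"ay":0,"az":0,"x":0,"y":0,"z":0,"claw":0.5},{"ax":0,"ay":0,"az":0,"x":0,"y":0,"z":0,"claw":0.5}]'
python3 -m crank '[{"ax":0,"ay":0,"az":0,"x":0,"y":0,"z":-5,"claw":0.5},{"ax":0,"ay":0,"az":0,"x":0,"y":0,"z":-10,"claw":0.5},{"ax":0,"ay":0,"az":0,"x":0,"y":0,"z":-20,"claw":0.5},{"ax":0,"ay":0,"az":0,"x":0,"y":0,"z":-30,"claw":0.5},{"ax":0,"ay":0,"az":0,"x":0,"y":0,"z":-20,"claw":0.5}]'
python3 - <<'E'
from h import *
go(440,-355,200,0)
f=viewer.grab_frame("top");P=cloud(f)
m,r=seg(f,(340,200,430,310));print(rect(P,m,.06,.08),rect(P,m,.12,.2))
E
```

```text
clock: 3.2
position: [0.4703, -0.0385, 0.0943]
tool_rot: [0.048, 0.999, -0.0, 0.001]
ft_force: [0.1, -0.3, 1.2]
opening: 0.732
grasp_force: 66.4
clock: 3.7
position: [0.4702, -0.0386, 0.181]
tool_rot: [0.048, 0.999, -0.0, 0.001]
ft_force: [0.8, -0.8, -1.7]
opening: 0.739
grasp_force: 66.1
t 3.7 pos [470.2 -38.6 181. ] F [ 0.8 -0.8 -1.7] open 0.739 grip 66.1 | turn [-0.   0.1 -5.5] shift [  30.2 -316.4  -19. ]
(array([505.1,  -8.9]), array([63.5,  8.6]), -11.7, 25, np.float64(69.8)) (array([441. , -30.8]), array([81.2, 43.4]), 75.4, 364, np.float64(161.6))
```

```bash
python3 -m crank '[{"ax":0,"ay":0,"az":-3,"x":0,"y":0,"z":-5,"claw":0.5},{"ax":0,"ay":0,"az":-2.5,"x":0,"y":0,"z":0,"claw":0.5},{"ax":0,"ay":0,"az":0,"x":2,"y":-20,"z":0,"claw":0.5},{"ax":0,"ay":0,"az":0,"x":4,"y":-40,"z":0,"claw":0.5},{"ax":0,"ay":0,"az":0,"x":4,"y":-40,"z":0,"claw":0.5},{"ax":0,"ay":0,"az":0,"x":4,"y":-40,"z":0,"claw":0.5},{"ax":0,"ay":0,"az":0,"x":4,"y":-40,"z":0,"claw":0.5},{"ax":0,"ay":0,"az":0,"x":4,"y":-40,"z":0,"claw":0.5},{"ax":0,"ay":0,"az":0,"x":4,"y":-40,"z":0,"claw":0.5},{"ax":0,"ay":0,"az":0,"x":3,"y":-40,"z":0,"claw":0.5},{"ax":0,"ay":0,"az":0,"x":1,"y":-16,"z":0,"claw":0.5},{"ax":0,"ay":0,"az":0,"x":0,"y":0,"z":0,"claw":0.5}]'
python3 - <<'E'
from h import *
go(440,-355,65,0)
for n in("top","scene"):
    f=dict(np.load("/tmp/%s.npz"%n));P=cloud(f)
    r=seg(f,(0,0,640,480))[1]&(np.abs(P[...,0]-.44)<.13)&(np.abs(P[...,1]+.3)<.17)
    for lo,hi in((.018,.03),(-.002,.008)):
        Q=P[r&(P[...,2]>lo)&(P[...,2]<hi)]*1000;print(n,lo,len(Q),np.percentile(Q[:,:2],[.5,3,97,99.5],axis=0).round(1).tolist(),rect(P,r,lo,hi))
E
```

```text
clock: 4.95
position: [0.4391, -0.3561, 0.183]
tool_rot: [0.001, 1.0, 0.0, -0.0]
ft_force: [0.4, 0.6, -1.5]
opening: 0.736
grasp_force: 66.2
t 5.0 pos [ 439.1 -356.1  183. ] F [ 0.4  0.6 -1.5] open 0.736 grip 66.2 | turn [ 0.  -0.  -0.1] shift [ -0.9   1.1 118. ]
top 0.018 650 [[350.1, -423.1], [350.7, -421.5], [517.7, -173.7], [519.3, -172.7]] (array([ 445.3, -317.4]), array([291.2, 191.2]), -89.4, 650, np.float64(23.2))
top -0.002 4975 [[357.7, -416.5], [361.6, -410.6], [508.5, -190.0], [513.4, -184.3]] (array([ 440. , -299.5]), array([243.8, 166.9]), 89.2, 4975, np.float64(2.9))
scene 0.018 924 [[386.4, -437.0], [415.6, -421.4], [529.2, -180.9], [559.4, -176.2]] (array([ 491. , -313.3]), array([270. , 190.7]), 75.3, 924, np.float64(24.0))
scene -0.002 4753 [[402.8, -412.1], [414.6, -407.8], [512.4, -195.1], [514.5, -183.3]] (array([ 452.9, -301.7]), array([242.3, 134.8]), -87.2, 4753, np.float64(5.3))
```

```bash
python3 -m crank '[{"ax":0,"ay":0,"az":0,"x":3.6,"y":5,"z":20,"claw":0.5},{"ax":0,"ay":0,"az":0,"x":0,"y":0,"z":35,"claw":0.5},{"ax":0,"ay":0,"az":0,"x":0,"y":0,"z":35,"claw":0.5},{"ax":0,"ay":0,"az":0,"x":0,"y":0,"z":30,"claw":0.5},{"ax":0,"ay":0,"az":0,"x":0,"y":0,"z":20,"claw":0.5},{"ax":0,"ay":0,"az":0,"x":0,"y":0,"z":10,"claw":0.5},{"ax":0,"ay":0,"az":0,"x":0,"y":0,"z":4,"claw":0.5},{"ax":0,"ay":0,"az":0,"x":0,"y":0,"z":1.5,"claw":0.5},{"ax":0,"ay":0,"az":0,"x":0,"y":0,"z":1.5,"claw":0.5},{"ax":0,"ay":0,"az":0,"x":0,"y":0,"z":0,"claw":0.5}]'
python3 -c "
from h import *
go(435.5,-351,26,0)"
```

```text
clock: 5.95
position: [0.4367, -0.35, 0.0275]
tool_rot: [-0.0, 1.0, -0.001, 0.001]
ft_force: [-0.3, -0.5, -0.6]
opening: 0.741
grasp_force: 66.3
t 6.0 pos [ 436.7 -350.    27.5] F [-0.3 -0.5 -0.6] open 0.741 grip 66.3 | turn [-0.1  0.1  0. ] shift [ 1.2 -1.   1.5]
```

```bash
python3 -m crank '[{"ax":0,"ay":0,"az":0,"x":0.5,"y":0,"z":1,"claw":0.5},{"ax":0,"ay":0,"az":0,"x":0,"y":0,"z":1,"claw":0.5},{"ax":0,"ay":0,"az":0,"x":0,"y":0,"z":0,"claw":0.5}]'
python3 -m crank '[{"ax":0,"ay":0,"az":0,"x":0,"y":0,"z":0,"claw":0.95},{"ax":0,"ay":0,"az":0,"x":0,"y":0,"z":0,"claw":0.95},{"ax":0,"ay":0,"az":0,"x":0,"y":0,"z":0,"claw":0.95},{"ax":0,"ay":0,"az":0,"x":0,"y":0,"z":-10,"claw":0.95},{"ax":0,"ay":0,"az":0,"x":0,"y":0,"z":-30,"claw":1},{"ax":0,"ay":0,"az":0,"x":0,"y":0,"z":-45,"claw":1},{"ax":0,"ay":0,"az":0,"x":0,"y":0,"z":-45,"claw":1},{"ax":0,"ay":0,"az":0,"x":0,"y":0,"z":-25,"claw":1},{"ax":0,"ay":0,"az":0,"x":0,"y":0,"z":0,"claw":1}]'
python3 - <<'E'
from h import *
go(442,200,180,-12.3)
f=viewer.grab_frame("wrist");P=cloud(f);m,r=seg(f,(0,0,640,480));print(rect(P,m,.035,.055))
f=viewer.grab_frame("top");P=cloud(f);np.savez("/tmp/top2",**f)
m,r=seg(f,(350,225,420,310));print(rect(P,m,.055,.08))
E
```

```text
clock: 6.25
position: [0.4359, -0.3499, 0.0253]
tool_rot: [-0.0, 1.0, -0.0, 0.0]
ft_force: [-1.6, 1.3, 4.6]
opening: 0.735
grasp_force: 66.8
clock: 7.15
position: [0.4378, -0.3517, 0.1861]
tool_rot: [-0.0, 1.0, -0.004, 0.004]
ft_force: [0.5, -0.2, 0.0]
opening: 1.0
grasp_force: 0.0
t 7.2 pos [ 437.8 -351.7  186.1] F [ 0.5 -0.2  0. ] open 1.000 grip 0.0 | turn [-0.4  0.5 12.3] shift [113.5 539.9   6.1]
(array([ 435.3, -349.5]), array([140.7,  64.8]), -0.5, 2881, np.float64(42.1))
(array([468.2, -38.1]), array([139.6,  64.7]), -1.4, 327, np.float64(65.9))
```

```bash
python3 -m crank '[{"ax":0,"ay":0,"az":6.3,"x":0,"y":0,"z":0,"claw":1},{"ax":0,"ay":0,"az":6,"x":0,"y":0,"z":0,"claw":1},{"ax":0,"ay":0,"az":0,"x":5,"y":25,"z":0,"claw":1},{"ax":0,"ay":0,"az":0,"x":9,"y":45,"z":0,"claw":1},{"ax":0,"ay":0,"az":0,"x":9,"y":45,"z":0,"claw":1},{"ax":0,"ay":0,"az":0,"x":9,"y":45,"z":0,"claw":1},{"ax":0,"ay":0,"az":0,"x":9,"y":45,"z":0,"claw":1},{"ax":0,"ay":0,"az":0,"x":9,"y":45,"z":0,"claw":1},{"ax":0,"ay":0,"az":0,"x":10,"y":45,"z":0,"claw":1},{"ax":0,"ay":0,"az":0,"x":10,"y":45,"z":0,"claw":1},{"ax":0,"ay":0,"az":0,"x":10,"y":45,"z":0,"claw":1},{"ax":0,"ay":0,"az":0,"x":10,"y":45,"z":0,"claw":1}]'
python3 -m crank '[{"ax":0,"ay":0,"az":0,"x":10,"y":45,"z":0,"claw":1},{"ax":0,"ay":0,"az":0,"x":9,"y":40,"z":0,"claw":1},{"ax":0,"ay":0,"az":0,"x":5.5,"y":25,"z":10,"claw":1},{"ax":0,"ay":0,"az":0,"x":0,"y":0,"z":20,"claw":1},{"ax":0,"ay":0,"az":0,"x":0,"y":0,"z":10,"claw":1},{"ax":0,"ay":0,"az":0,"x":0,"y":0,"z":0,"claw":1},{"ax":0,"ay":0,"az":0,"x":0,"y":0,"z":0,"claw":1}]'
python3 - <<'E'
from h import *
go(442,200,22,-12.3)
f=viewer.grab_frame("wrist");P=cloud(f);m,r=seg(f,(0,0,640,480));m&=np.hypot(P[...,0]-.442,P[...,1]-.2)<.095;print(rect(P,m,.033,.055))
E
```

```text
clock: 8.45
position: [0.4375, 0.0916, 0.1772]
tool_rot: [0.107, 0.994, -0.0, -0.002]
ft_force: [1.1, -0.8, -0.4]
opening: 1.001
grasp_force: 0.0
clock: 9.15
position: [0.4383, 0.2019, 0.1386]
tool_rot: [0.107, 0.994, -0.0, -0.001]
ft_force: [-0.3, 0.6, 0.3]
opening: 0.999
grasp_force: 0.0
t 9.2 pos [438.3 201.9 138.6] F [-0.3  0.6  0.3] open 0.999 grip 0.0 | turn [-0.  -0.1 -0. ] shift [ -4.1  -1.1 116.6]
(array([444.3, 201.1]), array([139.7,  64.6]), -12.5, 3219, np.float64(39.4))
```

```bash
python3 -m crank '[{"ax":0,"ay":0,"az":0,"x":-6.2,"y":0.4,"z":20,"claw":1},{"ax":0,"ay":0,"az":0,"x":0,"y":0,"z":35,"claw":1},{"ax":0,"ay":0,"az":0,"x":0,"y":0,"z":30,"claw":1},{"ax":0,"ay":0,"az":0,"x":0,"y":0,"z":20,"claw":1},{"ax":0,"ay":0,"az":0,"x":0,"y":0,"z":10,"claw":1},{"ax":0,"ay":0,"az":0,"x":0,"y":0,"z":0,"claw":0.5},{"ax":0,"ay":0,"az":0,"x":0,"y":0,"z":0,"claw":0.5},{"ax":0,"ay":0,"az":0,"x":0,"y":0,"z":0,"claw":0.5},{"ax":0,"ay":0,"az":0,"x":0,"y":0,"z":0,"claw":0.5},{"ax":0,"ay":0,"az":0,"x":0,"y":0,"z":0,"claw":0.5}]'
python3 -m crank '[{"ax":0,"ay":0,"az":0,"x":0,"y":0,"z":-5,"claw":0.5},{"ax":0,"ay":0,"az":0,"x":0,"y":0,"z":-20,"claw":0.5},{"ax":0,"ay":0,"az":0,"x":0,"y":0,"z":-40,"claw":0.5},{"ax":0,"ay":0,"az":0,"x":0,"y":0,"z":-45,"claw":0.5},{"ax":0,"ay":0,"az":0,"x":0,"y":0,"z":-35,"claw":0.5},{"ax":0,"ay":0,"az":0,"x":0,"y":0,"z":-15,"claw":0.5}]'
python3 -c "
from h import *
go(435,-247,180,0)"
```

```text
clock: 10.2
position: [0.4458, 0.2019, 0.0257]
tool_rot: [0.107, 0.994, 0.0, 0.001]
ft_force: [-0.3, 0.0, 3.7]
opening: 0.737
grasp_force: 69.0
clock: 10.8
position: [0.4464, 0.2022, 0.1887]
tool_rot: [0.107, 0.994, 0.001, 0.003]
ft_force: [1.0, -0.6, -0.4]
opening: 0.733
grasp_force: 68.6
t 10.8 pos [446.4 202.2 188.7] F [ 1.  -0.6 -0.4] open 0.733 grip 68.6 | turn [  0.1   0.4 -12.3] shift [  11.4 -449.2    8.7]
```

```bash
python3 -m crank '[{"ax":0,"ay":0,"az":-6.3,"x":0,"y":0,"z":0,"claw":0.5},{"ax":0,"ay":0,"az":-6,"x":0,"y":0,"z":0,"claw":0.5},{"ax":0,"ay":0,"az":0,"x":1,"y":-25,"z":0,"claw":0.5},{"ax":0,"ay":0,"az":0,"x":1,"y":-44,"z":0,"claw":0.5},{"ax":0,"ay":0,"az":0,"x":1,"y":-45,"z":0,"claw":0.5},{"ax":0,"ay":0,"az":0,"x":1,"y":-45,"z":0,"claw":0.5},{"ax":0,"ay":0,"az":0,"x":1,"y":-45,"z":0,"claw":0.5},{"ax":0,"ay":0,"az":0,"x":1,"y":-45,"z":0,"claw":0.5},{"ax":0,"ay":0,"az":0,"x":1,"y":-45,"z":0,"claw":0.5},{"ax":0,"ay":0,"az":0,"x":1,"y":-45,"z":0,"claw":0.5},{"ax":0,"ay":0,"az":0,"x":1,"y":-45,"z":0,"claw":0.5},{"ax":0,"ay":0,"az":0,"x":1,"y":-40,"z":0,"claw":0.5}]'
python3 -m crank '[{"ax":0,"ay":0,"az":0,"x":1,"y":-25,"z":0,"claw":0.5},{"ax":0,"ay":0,"az":0,"x":0,"y":0,"z":25,"claw":0.5},{"ax":0,"ay":0,"az":0,"x":0,"y":0,"z":35,"claw":0.5},{"ax":0,"ay":0,"az":0,"x":0,"y":0,"z":25,"claw":0.5},{"ax":0,"ay":0,"az":0,"x":0,"y":0,"z":15,"claw":0.5},{"ax":0,"ay":0,"az":0,"x":0,"y":0,"z":0,"claw":0.5},{"ax":0,"ay":0,"az":0,"x":0,"y":0,"z":0,"claw":0.5}]'
python3 -c "
from h import *
go(435,-247,29,0)"
```

```text
clock: 12.0
position: [0.4337, -0.224, 0.1827]
tool_rot: [0.0, 1.0, 0.001, -0.001]
ft_force: [1.1, 0.0, -1.7]
opening: 0.737
grasp_force: 68.5
clock: 12.7
position: [0.434, -0.2474, 0.0845]
tool_rot: [-0.0, 1.0, -0.0, -0.0]
ft_force: [0.3, -0.5, -1.8]
opening: 0.731
grasp_force: 68.5
t 12.7 pos [ 434.  -247.4   84.5] F [ 0.3 -0.5 -1.8] open 0.731 grip 68.5 | turn [-0. -0.  0.] shift [-1.   0.4 55.5]
```

```bash
python3 -m crank '[{"ax":0,"ay":0,"az":0,"x":-2,"y":0,"z":15,"claw":0.5},{"ax":0,"ay":0,"az":0,"x":0,"y":0,"z":20,"claw":0.5},{"ax":0,"ay":0,"az":0,"x":0,"y":0,"z":12,"claw":0.5},{"ax":0,"ay":0,"az":0,"x":0,"y":0,"z":4,"claw":0.5},{"ax":0,"ay":0,"az":0,"x":0,"y":0,"z":2,"claw":0.5},{"ax":0,"ay":0,"az":0,"x":0,"y":0,"z":1,"claw":0.5},{"ax":0,"ay":0,"az":0,"x":0,"y":0,"z":1,"claw":0.5},{"ax":0,"ay":0,"az":0,"x":0,"y":0,"z":0,"claw":0.5},{"ax":0,"ay":0,"az":0,"x":0,"y":0,"z":0,"claw":0.5}]'
```

```text
clock: 13.6
position: [0.4361, -0.2475, 0.0297]
tool_rot: [-0.0, 1.0, -0.0, 0.0]
ft_force: [1.3, -0.4, -1.3]
opening: 0.737
grasp_force: 68.5
```

```bash
python3 -m crank '[{"ax":0,"ay":0,"az":0,"x":0,"y":0,"z":1,"claw":0.5},{"ax":0,"ay":0,"az":0,"x":0,"y":0,"z":0.7,"claw":0.5},{"ax":0,"ay":0,"az":0,"x":0,"y":0,"z":0,"claw":0.5},{"ax":0,"ay":0,"az":0,"x":0,"y":0,"z":0,"claw":0.5}]'
python3 -m crank '[{"ax":0,"ay":0,"az":0,"x":0,"y":0,"z":0,"claw":0.95},{"ax":0,"ay":0,"az":0,"x":0,"y":0,"z":0,"claw":0.95},{"ax":0,"ay":0,"az":0,"x":0,"y":0,"z":0,"claw":0.95},{"ax":0,"ay":0,"az":0,"x":0,"y":0,"z":-10,"claw":0.95},{"ax":0,"ay":0,"az":0,"x":0,"y":0,"z":-30,"claw":1},{"ax":0,"ay":0,"az":0,"x":0,"y":0,"z":-45,"claw":1},{"ax":0,"ay":0,"az":0,"x":0,"y":0,"z":-45,"claw":1},{"ax":0,"ay":0,"az":0,"x":0,"y":0,"z":-25,"claw":1},{"ax":0,"ay":0,"az":0,"x":0,"y":0,"z":0,"claw":1}]'
python3 - <<'E'
from h import *
go(465,355,180,12.4)
f=viewer.grab_frame("wrist");P=cloud(f);m,r=seg(f,(0,0,640,480))
for y in(-.247,-.35):print(rect(P,m&(np.abs(P[...,1]-y)<.05),.035,.055))
save(f,"w3.png")
E
```

```text
clock: 14.0
position: [0.4362, -0.2476, 0.0287]
tool_rot: [-0.0, 1.0, -0.0, 0.0]
ft_force: [-2.1, 1.1, 6.0]
opening: 0.734
grasp_force: 69.4
clock: 14.9
position: [0.4383, -0.2492, 0.189]
tool_rot: [-0.0, 1.0, -0.003, 0.004]
ft_force: [0.0, 0.5, 0.4]
opening: 0.999
grasp_force: 0.0
t 14.9 pos [ 438.3 -249.2  189. ] F [0.  0.5 0.4] open 0.999 grip 0.0 | turn [ -0.4   0.4 -12.4] shift [-155.8  584.4    9. ]
(array([ 435.1, -247. ]), array([140.3,  64.9]), 0.0, 2638, np.float64(42.2))
(array([ 435.4, -349.3]), array([140.6,  64.4]), -0.0, 3287, np.float64(41.7))
```

View pics/w3.png

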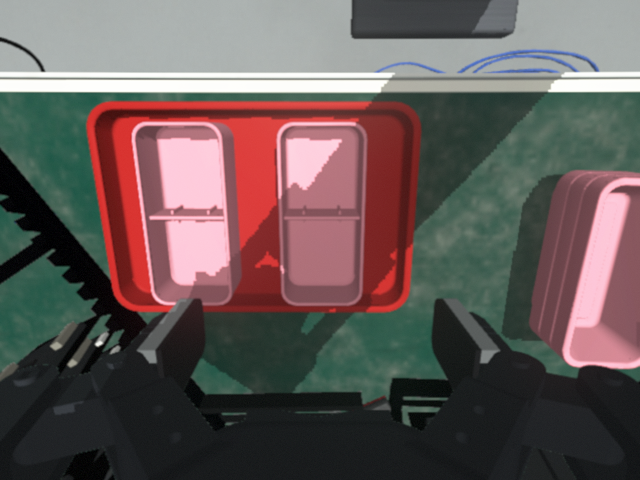

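The wrist view shows both divided trays flat in the red tray, at (190,215) and (322,215). The pile is at the right edge, so I'll stop over it to measure on the way.

```bash
python3 -m crank '[{"ax":0,"ay":0,"az":0,"x":-3,"y":20,"z":0,"claw":1},{"ax":0,"ay":0,"az":0,"x":-6,"y":40,"z":0,"claw":1},{"ax":0,"ay":0,"az":0,"x":-6,"y":45,"z":0,"claw":1},{"ax":0,"ay":0,"az":0,"x":-6,"y":45,"z":0,"claw":1},{"ax":0,"ay":0,"az":0,"x":-5,"y":40,"z":0,"claw":1},{"ax":0,"ay":0,"az":0,"x":-2,"y":20,"z":0,"claw":1},{"ax":0,"ay":0,"az":0,"x":0,"y":0,"z":0,"claw":1},{"ax":0,"ay":0,"az":0,"x":0,"y":0,"z":0,"claw":1}]'
python3 - <<'E'
from h import *
go(465,355,180,12.4)
f=viewer.grab_frame("wrist");P=cloud(f);m,r=seg(f,(0,0,640,480))
m&=np.hypot(P[...,0]-.467,P[...,1]+.039)<.095
print(rect(P,m,.066,.085),rect(P,m,.06,.085))
E
```

```text
clock: 15.75
position: [0.463, -0.0372, 0.1811]
tool_rot: [-0.001, 1.0, 0.0, -0.001]
ft_force: [-0.4, -0.8, 0.0]
opening: 1.0
grasp_force: 0.0
t 15.8 pos [463.  -37.2 181.1] F [-0.4 -0.8  0. ] open 1.000 grip 0.0 | turn [  0.   -0.2 -12.3] shift [-86.2 382.6   1.1]
(array([471.3, -37. ]), array([140.6,  63.9]), -1.6, 5541, np.float64(71.4)) (array([471.3, -37. ]), array([140.6,  63.9]), -1.6, 7029, np.float64(71.0))
```

```bash
python3 -m crank '[{"ax":0,"ay":0,"az":-6.3,"x":0,"y":0,"z":0,"claw":1},{"ax":0,"ay":0,"az":-6,"x":0,"y":0,"z":0,"claw":1},{"ax":0,"ay":0,"az":0,"x":-5,"y":22,"z":0,"claw":1},{"ax":0,"ay":0,"az":0,"x":-10,"y":44,"z":0,"claw":1},{"ax":0,"ay":0,"az":0,"x":-10,"y":44,"z":0,"claw":1},{"ax":0,"ay":0,"az":0,"x":-10,"y":44,"z":0,"claw":1},{"ax":0,"ay":0,"az":0,"x":-10,"y":44,"z":0,"claw":1},{"ax":0,"ay":0,"az":0,"x":-10,"y":44,"z":0,"claw":1},{"ax":0,"ay":0,"az":0,"x":-10,"y":44,"z":0,"claw":1},{"ax":0,"ay":0,"az":0,"x":-10,"y":44,"z":0,"claw":1},{"ax":0,"ay":0,"az":0,"x":-9,"y":35,"z":0,"claw":1},{"ax":0,"ay":0,"az":0,"x":-5,"y":20,"z":0,"claw":1}]'
python3 -m crank '[{"ax":0,"ay":0,"az":0,"x":0,"y":0,"z":15,"claw":1},{"ax":0,"ay":0,"az":0,"x":0,"y":0,"z":15,"claw":1},{"ax":0,"ay":0,"az":0,"x":0,"y":0,"z":0,"claw":1},{"ax":0,"ay":0,"az":0,"x":0,"y":0,"z":0,"claw":1}]'
python3 - <<'E'
from h import *
f=viewer.grab_frame("wrist");P=cloud(f);m,r=seg(f,(0,0,640,480))
m&=np.hypot(P[...,0]-.465,P[...,1]-.355)<.095
q=rect(P,m,.033,.055);print(q);go(*q[0],33,q[2])
E
```

```text
clock: 17.0
position: [0.4692, 0.3589, 0.1819]
tool_rot: [-0.107, 0.994, -0.0, -0.0]
ft_force: [1.0, -0.4, -0.0]
opening: 0.998
grasp_force: 0.0
clock: 17.4
position: [0.4683, 0.3559, 0.151]
tool_rot: [-0.106, 0.994, -0.001, -0.001]
ft_force: [-0.1, 0.1, -0.7]
opening: 1.0
grasp_force: 0.0
(array([466.2, 355.3]), array([140.6,  64.6]), 11.5, 6138, np.float64(39.3))
t 17.4 pos [468.8 356.5 152.1] F [-1.1  0.4  0.3] open 1.002 grip 0.0 | turn [-0.  -0.1  0.7] shift [  2.8  -0.6 119.1]
```

```bash
python3 -m crank '[{"ax":0,"ay":0,"az":0.7,"x":2.8,"y":-0.6,"z":20,"claw":1},{"ax":0,"ay":0,"az":0,"x":0,"y":0,"z":35,"claw":1},{"ax":0,"ay":0,"az":0,"x":0,"y":0,"z":30,"claw":1},{"ax":0,"ay":0,"az":0,"x":0,"y":0,"z":22,"claw":1},{"ax":0,"ay":0,"az":0,"x":0,"y":0,"z":11,"claw":1},{"ax":0,"ay":0,"az":0,"x":0,"y":0,"z":0,"claw":0.5},{"ax":0,"ay":0,"az":0,"x":0,"y":0,"z":0,"claw":0.5},{"ax":0,"ay":0,"az":0,"x":0,"y":0,"z":0,"claw":0.5},{"ax":0,"ay":0,"az":0,"x":0,"y":0,"z":0,"claw":0.5},{"ax":0,"ay":0,"az":0,"x":0,"y":0,"z":0,"claw":0.5}]'
python3 -m crank '[{"ax":0,"ay":0,"az":0,"x":0,"y":0,"z":-5,"claw":0.5},{"ax":0,"ay":0,"az":0,"x":0,"y":0,"z":-20,"claw":0.5},{"ax":0,"ay":0,"az":0,"x":0,"y":0,"z":-40,"claw":0.5},{"ax":0,"ay":0,"az":0,"x":0,"y":0,"z":-45,"claw":0.5},{"ax":0,"ay":0,"az":0,"x":0,"y":0,"z":-35,"claw":0.5},{"ax":0,"ay":0,"az":0,"x":0,"y":0,"z":-15,"claw":0.5}]'
python3 - <<'E'
from h import *
f=viewer.grab_frame("wrist");P=cloud(f);m,r=seg(f,(0,0,640,480));save(f,"w4.png")
m&=np.hypot(P[...,0]-.465,P[...,1]-.355)<.12
zt=np.nanpercentile(P[m][:,2],98);print(zt,rect(P,m,zt-.01,zt+.01))
go(471.3,-37,195,-1.6)
E
```

```text
clock: 18.45
position: [0.4669, 0.3571, 0.036]
tool_rot: [-0.101, 0.995, 0.0, 0.001]
ft_force: [-0.1, -0.5, 4.2]
opening: 0.724
grasp_force: 67.3
clock: 19.05
position: [0.4677, 0.3576, 0.1996]
tool_rot: [-0.101, 0.995, 0.002, 0.003]
ft_force: [0.8, 0.3, -1.0]
opening: 0.729
grasp_force: 67.0
0.2039903775789514 (array([454.5, 355.9]), array([115.1,  64.2]), 11.7, 12874, np.float64(202.8))
t 19.1 pos [468.1 357.8 200.4] F [0.9 0.2 1.3] open 0.726 grip 67.0 | turn [ 0.2  0.4 13.2] shift [ -14.3 -394.6    5.4]
```

View pics/w4.png

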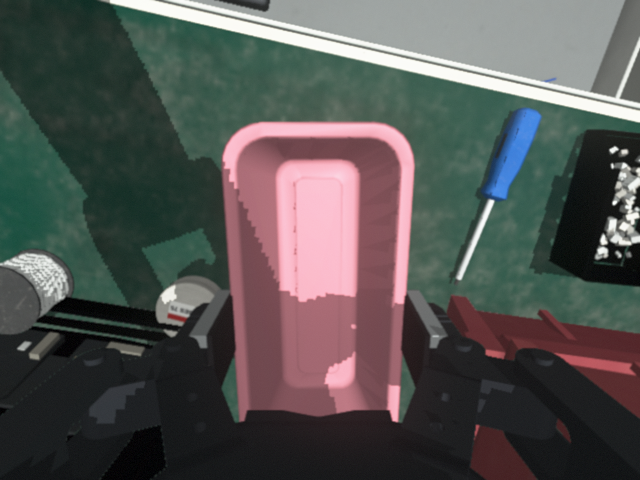

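The tray is held square in the jaws, its rim running from (235,130) to (405,410), and the screwdriver, spool and tin are undisturbed. Next I'll carry it over the pile.

```bash
python3 -m crank '[{"ax":0,"ay":0,"az":6.6,"x":0,"y":0,"z":0,"claw":0.5},{"ax":0,"ay":0,"az":6.6,"x":0,"y":0,"z":0,"claw":0.5},{"ax":0,"ay":0,"az":0,"x":-1,"y":-22,"z":0,"claw":0.5},{"ax":0,"ay":0,"az":0,"x":-1.5,"y":-40,"z":0,"claw":0.5},{"ax":0,"ay":0,"az":0,"x":-1.5,"y":-45,"z":0,"claw":0.5},{"ax":0,"ay":0,"az":0,"x":-1.5,"y":-45,"z":0,"claw":0.5},{"ax":0,"ay":0,"az":0,"x":-2,"y":-45,"z":0,"claw":0.5},{"ax":0,"ay":0,"az":0,"x":-2,"y":-45,"z":0,"claw":0.5},{"ax":0,"ay":0,"az":0,"x":-2,"y":-45,"z":0,"claw":0.5},{"ax":0,"ay":0,"az":0,"x":-2,"y":-45,"z":0,"claw":0.5},{"ax":0,"ay":0,"az":0,"x":-1,"y":-40,"z":0,"claw":0.5},{"ax":0,"ay":0,"az":0,"x":-1,"y":-22,"z":0,"claw":0.5}]'
python3 -m crank '[{"ax":0,"ay":0,"az":0,"x":0,"y":0,"z":20,"claw":0.5},{"ax":0,"ay":0,"az":0,"x":0,"y":0,"z":30,"claw":0.5},{"ax":0,"ay":0,"az":0,"x":0,"y":0,"z":20,"claw":0.5},{"ax":0,"ay":0,"az":0,"x":0,"y":0,"z":0,"claw":0.5},{"ax":0,"ay":0,"az":0,"x":0,"y":0,"z":0,"claw":0.5}]'
python3 - <<'E'
from h import *
go(472.6,-37,84,-1.6)
f=viewer.grab_frame("wrist");P=cloud(f);m,r=seg(f,(0,0,640,480));save(f,"w5.png")
m&=np.hypot(P[...,0]-.467,P[...,1]+.037)<.12
zt=np.nanpercentile(P[m][:,2],98);print(zt,rect(P,m,zt-.008,zt+.01),rect(P,m,.055,.078))
E
```

```text
clock: 20.3
position: [0.4692, -0.0401, 0.1921]
tool_rot: [0.015, 1.0, 0.0, -0.002]
ft_force: [-0.5, 0.3, -1.9]
opening: 0.726
grasp_force: 66.9
clock: 20.8
position: [0.4697, -0.0374, 0.1232]
tool_rot: [0.014, 1.0, 0.0, -0.001]
ft_force: [0.4, 1.2, -0.4]
opening: 0.729
grasp_force: 66.9
t 20.8 pos [469.7 -37.4 123.2] F [ 0.4  1.2 -0.4] open 0.729 grip 66.9 | turn [ 0.  -0.2  0. ] shift [-2.9  0.5 39.2]
0.12783558876807763 (array([456.6, -36.2]), array([115.2,  64.5]), -1.5, 13949, np.float64(126.6)) (array([0., 0.]), array([0., 0.]), 0.0, 0, np.float64(nan))
  return _methods._mean(a, axis=axis, dtype=dtype,
  ret = ret.dtype.type(ret / rcount)
```

View pics/w5.png

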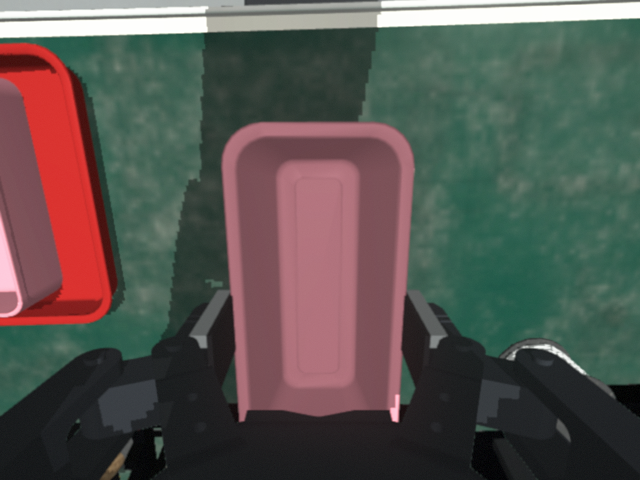

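The tray hangs square over the pile, about 2 mm short in x. I'll correct that and go down.

```bash
python3 -m crank '[{"ax":0,"ay":0,"az":0,"x":-2.4,"y":-0.4,"z":5,"claw":0.5},{"ax":0,"ay":0,"az":0,"x":0,"y":0,"z":10,"claw":0.5},{"ax":0,"ay":0,"az":0,"x":0,"y":0,"z":10,"claw":0.5},{"ax":0,"ay":0,"az":0,"x":0,"y":0,"z":5,"claw":0.5},{"ax":0,"ay":0,"az":0,"x":0,"y":0,"z":3,"claw":0.5},{"ax":0,"ay":0,"az":0,"x":0,"y":0,"z":2,"claw":0.5},{"ax":0,"ay":0,"az":0,"x":0,"y":0,"z":0,"claw":0.5},{"ax":0,"ay":0,"az":0,"x":0,"y":0,"z":0,"claw":0.5}]'
```

```text
clock: 21.65
position: [0.4733, -0.0382, 0.0899]
tool_rot: [0.014, 1.0, -0.0, 0.0]
ft_force: [0.2, -0.3, -1.0]
opening: 0.728
grasp_force: 66.9
```

```bash
python3 -m crank '[{"ax":0,"ay":0,"az":0,"x":0,"y":0,"z":2,"claw":0.5},{"ax":0,"ay":0,"az":0,"x":0,"y":0,"z":2,"claw":0.5},{"ax":0,"ay":0,"az":0,"x":0,"y":0,"z":1,"claw":0.5},{"ax":0,"ay":0,"az":0,"x":0,"y":0,"z":0,"claw":0.5},{"ax":0,"ay":0,"az":0,"x":0,"y":0,"z":0,"claw":0.5}]'
```

```text
clock: 22.15
position: [0.473, -0.0381, 0.0846]
tool_rot: [0.014, 1.0, 0.0, -0.0]
ft_force: [-0.4, 0.3, -1.4]
opening: 0.725
grasp_force: 66.9
```

```bash
python3 -m crank '[{"ax":0,"ay":0,"az":0,"x":0,"y":0,"z":1,"claw":0.5},{"ax":0,"ay":0,"az":0,"x":0,"y":0,"z":1,"claw":0.5},{"ax":0,"ay":0,"az":0,"x":0,"y":0,"z":0,"claw":0.5},{"ax":0,"ay":0,"az":0,"x":0,"y":0,"z":0,"claw":0.5}]'
```

```text
clock: 22.55
position: [0.4734, -0.0382, 0.084]
tool_rot: [0.014, 1.0, -0.0, 0.0]
ft_force: [-3.2, 0.5, 6.3]
opening: 0.73
grasp_force: 67.8
```

Contact came at z = 84, as predicted for fully home. Release and rise.

```bash
python3 -m crank '[{"ax":0,"ay":0,"az":0,"x":0,"y":0,"z":0,"claw":1},{"ax":0,"ay":0,"az":0,"x":0,"y":0,"z":0,"claw":1},{"ax":0,"ay":0,"az":0,"x":0,"y":0,"z":0,"claw":1},{"ax":0,"ay":0,"az":0,"x":0,"y":0,"z":-10,"claw":1},{"ax":0,"ay":0,"az":0,"x":0,"y":0,"z":-30,"claw":1},{"ax":0,"ay":0,"az":0,"x":0,"y":0,"z":-45,"claw":1},{"ax":0,"ay":0,"az":0,"x":0,"y":0,"z":-30,"claw":1},{"ax":0,"ay":0,"az":0,"x":0,"y":0,"z":0,"claw":1},{"ax":0,"ay":0,"az":0,"x":0,"y":0,"z":0,"claw":1}]'
python3 - <<'E'
from h import *
f=viewer.grab_frame("wrist");P=cloud(f);m,r=seg(f,(0,0,640,480))
m&=np.hypot(P[...,0]-.471,P[...,1]+.037)<.095
print(rect(P,m,.08,.11))
Q=P[m&(P[...,2]>.08)];A=np.c_[Q[:,:2],np.ones(len(Q))];print(np.linalg.lstsq(A,Q[:,2],rcond=None)[0])
f=viewer.grab_frame("scene");save(f,"s9.png");P=cloud(f);m,_=seg(f,(300,200,420,320))
m&=np.hypot(P[...,0]-.471,P[...,1]+.037)<.1
print(rect(P,m,.08,.1))
v=f["frame"][200:320,290:420];cv2.imwrite("pics/s9c.png",cv2.cvtColor(cv2.resize(v,None,fx=4,fy=4,interpolation=2),cv2.COLOR_RGB2BGR))
E
```

```text
clock: 23.45
position: [0.4735, -0.0383, 0.1989]
tool_rot: [0.014, 1.0, -0.0, 0.001]
ft_force: [-0.6, -0.7, -0.8]
opening: 0.999
grasp_force: 0.0
(array([472.6, -37.6]), array([140.4,  64. ]), -1.7, 6205, np.float64(87.3))
[-0.0077344   0.0015936   0.09011891]
(array([472.2, -38.3]), array([143.1,  66.6]), -2.1, 824, np.float64(86.8))
```

View pics/s9c.png

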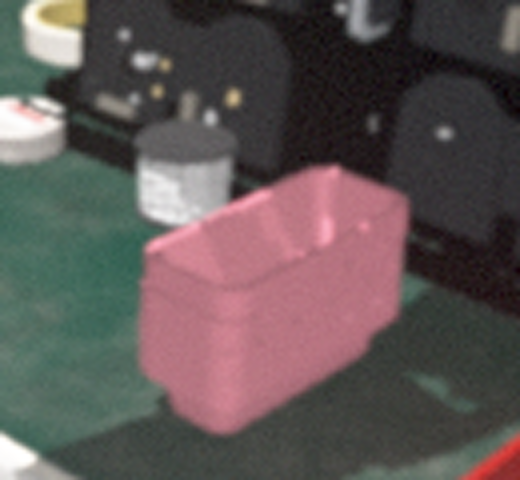

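The crop shows all four bands flush, from (145,245) to (405,200) at the top. The rim is level at 87 to 88 mm and sits within 2 mm of the top tray, so the new tray is nested. The arm is clear of everything.

```bash
python3 -c "
from rig import order
print(order.sign_off())"
```

```text
the job is handed in; nothing more can be done
None
```

I handed the job in at about 23.5 s: both divided trays sit flat in the red reject tray, and the loose tapered tray is nested fully home on the pile; no verdict came back.

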